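Bring the tall bottle to the front of the toppings carousel

ROBOT

A 6-joint arm with a two-finger parallel gripper is mounted at the origin on the work surface. World frame = base frame: x ahead of the robot, y to its left, z up, the work surface at z = 0. Lengths are in m, angles in degrees, forces in N, time in s.
With the tool pointing down it reaches from about 0.4 to 0.825 m from the base axis. Payload 7 kg.
Tool frame: the origin (TCP) lies at the very end of the fingers, on their centre line; the grasp point (between the pads) lies 19 mm behind it (ctrl.grip_depth is the z of the grasp point in the tool frame, in m); z points along the fingers, y is the direction in which the jaws open and shut (so a half turn about z gives the same grasp; the last joint's range is limited). The gripper opens to 88 mm and grips with 3 to 60 N. Pads are 19 mm wide; open, the fingers measure 130 mm over their backs; the gripper's body (78 mm by 193 mm) begins 47 mm behind the grasp point.
Start: joints at [-54.654, 20.546, 0.682, 0, -70.136, -16.507], TCP at [0.218, -0.639, 0.227] pointing down, gripper open.
Joint ranges: [-176.03, 176.03], [-82.01, 121.73], [-58.28, 71.71], [-173.87, 95.51], [-174.79, -0.11], [-173.66, 173.66]. Speed limits (degrees/s): [136.94, 136.94, 172.46, 180, 180, 180].

INTERFACE

Orientations are given as [roll, pitch, yaw] about the fixed x, y, z axes, in that order (R = Rz(yaw) Ry(pitch) Rx(roll)).
In Python, from plant import telemetry, snapshot, job, models, ctrl gives the robot as it stands.
- The arm moves only by the tool jog_arm, never from a script. Its argument "targets" is text: rows parted by semicolons, each of 7 numbers parted by spaces: the shift along the tool's x, y, z in m, then the turn, a rotation vector about the tool's x, y, z in degrees, then the gripper command: -1 is shut, 1 is fully open, values between are in proportion. A call has exactly 8 rows; each row is the pose to reach, as a shift and turn from the pose measured when the call began, along the tool's axes at that moment; what a row does not reach only later rows make up. A row lasts 1/8 s, in which the tool goes at most 62.5 mm and 10.7 degrees, less where a joint would pass 70% of its speed; a pose out of reach is approached as far as the arm can. A call with a gripper value outside its range is refused whole. The fingers move at their own pace and stop on an object; the grip force is fixed at half the most. Time passes only in rows, so rows that repeat a pose let the fingers close, or fill a call up. It gives the time, the measured TCP pose, the force and the opening at its end, in the units of the state.
- telemetry.get_obs(): the state, without advancing time (a new reading comes with each control period).
- snapshot(name): name is "scene" or "top" or "wrist"; returns a dict with "img" (420x560x3 uint8, red, green, blue), "range_z" (420x560 float32, m along the optical axis (not along the pixel's ray), 0 where there is no reading), "intrinsics" (3x3 intrinsics, pixels), "R" (3x3) and "t" (3): a world point X has camera coordinates R X + t. Camera axes: x right, y down, z forward; pixel columns grow to the right and rows downward; lengths in m; the calibration is good to about 2 mm. A picture is of the moment at which its call begins.
- job.close_job(): hands the job in, once; it reports no verdict.
Trained networks look in a picture, given as the dict that the camera call returned (one of the last four; its "shot" number tells which), for a name from the list of things; names that differ only in an ending like _2 or _b are one class to them, and where a whole thing is asked for, a point or a joint stands for the part that bears it (a point fixed in the world has none). Each returns a list of dicts, best first, with "conf" (0 to 1); they miss things now and then, are a little off and sometimes report something else, mostly with a low value. They report only what shows in the picture. A call takes as long as a camera call. They do not tell look-alikes from the thing itself.
- models.cut_out(name, picture): "region" (420x560 bool, what is visible of it) and "uv" ([column, row] in pixels, amid what is visible of it).
- models.spot_point(name, picture): "uv" ([column, row] in pixels: a listed point, or the origin of a listed thing).
The state is a dict: "clock": time; "joint_pos": joint angles; "qvel": joint speeds; "tau": joint torques, N m; "tool_pos": TCP position; "orientation": TCP orientation; "force": force on the tool from outside, world axes, zero at the start; "moment": the same for the moment, N m; "opening": finger opening in m.
Only numpy, scipy, OpenCV 4.12 (cv2) and the standard library are available. Lean on these libraries where they do the work, as an engineer would, in place of code of your own. Each camera call takes 0.05 s, during which the arm holds its last target.

TASK

Turn the round wooden carousel by pushing one of the posts on its rim with the fingertips (do not grip a post) until the tall bottle on it stands at the front, in line with the dark wooden pointer that sticks out of the carousel's foot. Turn it gently, and do not touch, lift or upset the bottle or the other three containers riding on the disc. Leave the carousel at rest and take the hand away.

Things in the scene. Friction and masses are not known exactly. Their poses are not given: they have to be found in the camera images.
- stand: The carousel's fixed dark wooden foot on the table, 190 mm across, 22 mm high. Origin on the turning axis at table level; z up. Its own -x axis points to the front (up to about 45 degrees to either side of the robot), where the pointer sticks out.
- pointer (a point): Tip of the dark wooden pointer, fixed to the stand, 160 mm from the axis, 30 mm above the table. The pointer is a block with a pointed end, 160 to 202 mm from the axis, 42 mm wide and 30 mm high, its point toward the axis, on a flat tongue from under the disc. Axes as the stand's.
- carousel: Pale wooden disc that turns both ways without stops about the stand's axis; 300 mm across, 18 mm thick, flat top 46 mm above the table. Origin on the axis, 28 mm above the table; z up; turns with the disc. It stops where it is left: 1 to 2 N at a post keeps it moving. The containers ride round on it.
- post (a point): Centre of the top of one of six like upright wooden posts on the disc, 14 mm in diameter, rising 55 mm above the disc (to 101 mm above the table), 134 mm from the axis, at 0 (this one), 60, 120, 180, 240 and 300 degrees from the disc's own x axis.
- bottle: The tall bottle, amber glass with a steel cap, the tallest and slimmest container on the disc: 40 mm in diameter, 88 mm high, loose, standing on the disc about 58 mm from the axis (51 to 66 mm). Origin at the centre of its underside.
- jar: Squat amber glass jar with a steel lid, 52 mm in diameter, 50 mm high, loose, standing on the disc about 58 mm from the axis. Origin at the centre of its underside.
- tin: Low steel tin, 50 mm in diameter, 42 mm high, loose, standing on the disc about 58 mm from the axis. Origin at the centre of its underside.
- bowl: Small white ceramic bowl, 54 mm across the rim, 30 mm high, loose, standing on the disc about 58 mm from the axis. Origin at the centre of its underside.
Things that resemble listed ones, but are neither listed nor needed, are in the scene too. Leave any blue, red or turquoise look-alike of the jar alone.

How it is judged (in metres and radians):
On the way:
1. the fingertips push the carousel round (contact force between the fingers and carousel above 0.2 N and angular speed of carousel above 0.03 rad/s), for 0.05 s.
At the end, for the whole second after the job is handed in: The bottle's centre is on the front half of the disc within 12 mm of the stand's front line (the pointer's centre line); carousel and containers at rest; all four containers stand upright on the disc, within 85 mm of its axis (x of bottle in the frame of stand below -0.03 m and y of bottle in the frame of stand between -0.012 and 0.012 m and angular speed of carousel below 0.05 rad/s and linear speed of each of bottle, jar, tin, bowl below 0.02 m/s and angle between each of bottle, jar, tin, bowl's own z axis and vertical below 0.15 rad and z of bottle in the frame of stand between 0.04 and 0.053 m and z of jar in the frame of stand between 0.04 and 0.053 m and z of tin in the frame of stand between 0.04 and 0.053 m and z of bowl in the frame of stand between 0.04 and 0.053 m and horizontal distance between each of bottle, jar, tin, bowl and stand below 0.085 m); the robot touches nothing.
It fails at once if the robot touches one of the containers (over 0.5 N) (contact force between any of the fingers, the arm and bottle above 0.5 N or contact force between any of the fingers, the arm and jar above 0.5 N or contact force between any of the fingers, the arm and tin above 0.5 N or contact force between any of the fingers, the arm and bowl above 0.5 N).
It fails at once if a container is lifted off the disc or falls off it (not (z of bottle in the frame of stand above 0.04 m) or not (z of bottle in the frame of stand below 0.053 m) or not (z of jar in the frame of stand above 0.04 m) or not (z of jar in the frame of stand below 0.053 m) or not (z of tin in the frame of stand above 0.04 m) or not (z of tin in the frame of stand below 0.053 m) or not (z of bowl in the frame of stand above 0.04 m) or not (z of bowl in the frame of stand below 0.053 m)).
It fails at once if a container tips by more than 0.3 rad (angle between any of bottle, jar, tin, bowl's own z axis and vertical above 0.3 rad).
It fails at once if the carousel is spun faster than 2 rad/s (angular speed of carousel above 2 rad/s).
It fails at once if a post is gripped or the carousel pushed with more than 30 N (contact force between the fingers and carousel above 30 N).
It also fails if it takes over 51 s, if anything falls off the work surface, if the arm or the gripper's body presses on something with over 40 N, if the wrist force passes 120 N, or if a joint passes its speed limit or range.

## Working session

There is one attempt and no reset: what is moved stays moved. The work goes in short steps, Python scripts to look and compute and a tool call to move; the robot and the scene stay as the last step left them, time stands still between calls to the robot, and variables do not carry over. Pictures are saved under pics/ and viewed, and the job is handed in when it is done.

Besides the shell and the picture viewer there is one more tool, called after ">>>" as a command line: name --argument value ..., lists and objects as JSON in quotes. jog_arm: Moves the arm, as the interface text tells. Its arguments: {"type":"object","properties":{"targets":{"type":"string"}},"required":["targets"]}

```bash
mkdir -p pics; ls; python3 - <<'E'
from plant import telemetry, snapshot, job, models, ctrl
import cv2,numpy as np,pickle
o=telemetry.get_obs();print(o)
s={}
for n in ("scene","top"):
    p=snapshot(n); s[n]=p
    cv2.imwrite(f'pics/{n}0.png',p['img'][:,:,::-1])
    print(n,p['R'],p['t'],p['intrinsics'])
    for k in ['bottle','carousel','stand','jar','tin','bowl','pointer','post']:
        print(k,[(r['uv'],round(r['conf'],2)) for r in models.spot_point(k,p)][:8])
pickle.dump(s,open('s0.pkl','wb'))
E
```

```text
pics
{'clock': 0.0, 'joint_pos': array([-5.46528686e+01,  2.05921084e+01,  6.33720357e-01, -2.03865949e-02,
       -7.01361562e+01, -1.65066783e+01]), 'qvel': array([-0.05717453, -0.0448432 ,  0.02889028,  0.02604544,  0.03397202,
       -0.023733  ]), 'tau': array([ 9.13797812e-04, -5.82720208e+01,  2.93062913e+01,  6.99699104e+00,
        6.91094989e-03, -1.58930366e-04]), 'tool_pos': array([ 0.21779369, -0.63837707,  0.22561385]), 'orientation': array([ 1.79903907e+02, -8.49045541e-03, -1.61166483e+02]), 'force': array([-0.37552112, -0.46638389, -0.32575857]), 'moment': array([ 0.0517189 , -0.02566758, -0.05966686]), 'opening': 0.08788828169807454}
scene [[-0.72071655  0.69320236 -0.00617612]
 [ 0.56848282  0.58590113 -0.5775354 ]
 [-0.39673031 -0.41975034 -0.81634228]] [ 0.44459762 -0.27619697  1.04221832] [[438.49698865   0.         282.08040448]
 [  0.         438.49698865 208.83763863]
 [  0.           0.           1.        ]]
bottle [([344.5, 240.7], 0.85)]
carousel [([332.2, 269.3], 0.84)]
stand [([331.3, 277.5], 0.68), ([353.4, 291.2], 0.23)]
jar [([294.5, 140.5], 0.93), (
[... 188 characters left out ...]
st [([255.8, 224.8], 0.82)]
top [[-0.02573334 -0.99954282 -0.01587277]
 [-0.99824332  0.02654105 -0.05297033]
 [ 0.0533674   0.01448179 -0.99846993]] [0.01721025 0.59095111 0.78032501] [[397.70822275   0.         282.37761722]
 [  0.         397.70822275 216.72574108]
 [  0.           0.           1.        ]]
bottle [([243.8, 238.6], 0.9)]
carousel []
stand [([233.7, 213.7], 0.65)]
jar [([370.5, 303.0], 0.91), ([376.5, 229.3], 0.68), ([371.4, 175.0], 0.68), ([371.1, 131.6], 0.6), ([258.8, 209.1], 0.58)]
tin [([203.3, 212.5], 0.6)]
bowl [([222.6, 188.1], 0.6), ([292.0, 175.9], 0.23)]
pointer [([194.3, 281.4], 0.9)]
post [([295.2, 178.5], 0.91), ([223.2, 188.7], 0.52), ([201.9, 210.5], 0.29)]
```

View pics/scene0.png

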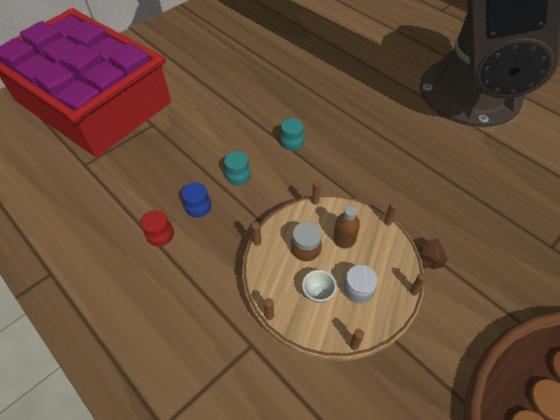

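View pics/top0.png

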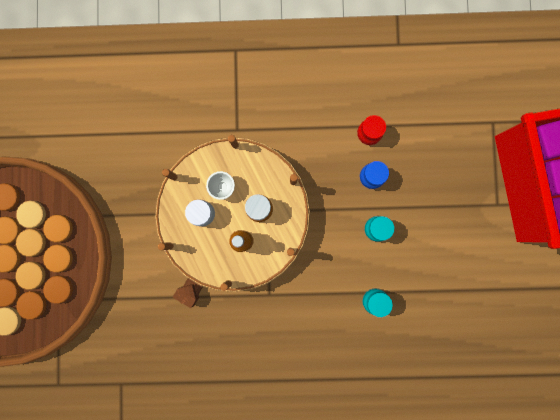

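```bash
cat > h.py <<'E'
import numpy as np
def ray(p,uv,z):
    K,R,t=p['intrinsics'],p['R'],p['t']
    d=R.T@np.linalg.inv(K)@np.array([uv[0],uv[1],1.]); c=-R.T@t
    return c+d*(z-c[2])/d[2]
def proj(p,X):
    x=p['R']@np.asarray(X)+p['t']; return (p['intrinsics']@(x/x[2]))[:2]
def cloud(p):
    K=p['intrinsics'];z=p['range_z'];v,u=np.indices(z.shape)
    c=np.stack([(u-K[0,2])/K[0,0]*z,(v-K[1,2])/K[1,1]*z,z],-1)
    w=(c-p['t'])@p['R']; w[z<=0]=np.nan
    return w
E
python3 - <<'E'
import pickle,cv2,numpy as np
from h import *
from scipy.optimize import least_squares
s=pickle.load(open('s0.pkl','rb'))
for n in s:
    p=s[n];w=cloud(p)
    ctr=ray(p,(233,213),.046) if n=='top' else ray(p,(332,272),.046)
    d=np.hypot(w[...,0]-ctr[0],w[...,1]-ctr[1])
    m=(abs(w[...,2]-.046)<.006)&(d<.2)
    cs,_=cv2.findContours(m.astype(np.uint8),cv2.RETR_EXTERNAL,cv2.CHAIN_APPROX_NONE)
    c=max(cs,key=cv2.contourArea)[:,0,:]
    P=np.array([ray(p,q,.046)[:2] for q in c])
    f=least_squares(lambda x:np.hypot(*(P-x[:2]).T)-x[2],[*ctr[:2],.15],loss='soft_l1',f_scale=.002)
    print(n,'disc',f.x, 'z med',np.nanmedian(w[...,2][m]))
    C=f.x[:2]
    d=np.hypot(w[...,0]-C[0],w[...,1]-C[1])
    # posts
    m=(w[...,2]>.085)&(d>.115)&(d<.155)
    k,l,st,ce=cv2.connectedComponentsWithStats(m.astype(np.uint8))
    for i in range(1,k):
        if st[i,4]>4:
            q=np.nanmedian(w[l==i],0); r=q[:2]-C
            print(' post',q.round(4),st[i,4],np.hypot(*r).round(4),np.degrees(np.arctan2(r[1],r[0])).round(1), (np.degrees(np.arctan2(r[1],r[0]))%60).round(1))
    # containers
    m=(w[...,2]>.065)&(d<.1)
    k,l,st,ce=cv2.connectedComponentsWithStats(m.astype(np.uint8))
    for i in range(1,k):
        if st[i,4]>10:
            ww=w[l==i];zt=np.nanpercentile(ww[:,2],95);q=ww[ww[:,2]>zt-.006].mean(0);r=q[:2]-C
            print(' cont',q.round(4),zt.round(4),st[i,4],np.hypot(*r).round(4),np.degrees(np.arctan2(r[1],r[0])).round(1))
    m=(w[...,2]>.022)&(w[...,2]<.036)&(d>.155)&(d<.215)
    k,l,st,ce=cv2.connectedComponentsWithStats(m.astype(np.uint8))
    for i in range(1,k):
        if st[i,4]>10:
            q=np.nanmean(w[l==i],0);r=q[:2]-C
            print(' ptr',q.round(4),st[i,4],np.hypot(*r).round(4),np.degrees(np.arctan2(r[1],r[0])).round(1), ce[i])
for n,uv in (('scene',(422.3,253.6)),('top',(194.3,281.4))):
    q=ray(s[n],uv,.03);print('ptip',n,q)
E
```

```text
scene disc [0.59799992 0.10064621 0.14835202] z med 0.04798014044247076
 post [ 0.5248 -0.0089  0.1002] 88 0.1317 -123.8 56.2
 post [0.467  0.1102 0.1   ] 92 0.1313 175.8 55.8
 post [ 0.6576 -0.0176  0.1011] 93 0.1324 -63.3 56.7
 post [0.5418 0.2209 0.1012] 111 0.1327 115.1 55.1
 post [0.7325 0.0927 0.1013] 111 0.1347 -3.4 56.6
 post [0.6746 0.2117 0.102 ] 118 0.1349 55.4 55.4
 cont [0.5455 0.0796 0.1354] 0.1363 756 0.0566 -158.2
 cont [0.606  0.0474 0.0977] 0.0992 895 0.0539 -81.5
 cont [0.5995 0.1572 0.09  ] 0.0916 932 0.0566 88.5
 cont [0.6471 0.115  0.0771] 0.079 468 0.0512 16.3
 ptr [0.4421 0.1981 0.0311] 450 0.1839 148.0 [434.25333333 251.22666667]
top disc [0.59869937 0.09804147 0.14719276] z med 0.04523802551593316
 post [0.731  0.0894 0.0991] 60 0.1326 -3.7 56.3
 post [0.673  0.2084 0.0992] 61 0.133 56.1 56.1
 post [ 0.6569 -0.0205  0.0998] 52 0.1321 -63.9 56.1
 post [0.5401 0.2175 0.0994] 66 0.1331 116.2 56.2
 post [ 0.5243 -0.0116  0.1   ] 50 0.1325 -124.2 55.8
 post [0.4662 0.1074 0.0996] 59 0.1328 176.0 56.0
 cont [0.6518 0.1167 0.0743] 0.0765 276 0.0563 19.3
 cont [0.6066 0.0454 0.0951] 0.097 574 0.0532 -81.5
 cont [0.6006 0.1559 0.087 ] 0.0889 596 0.0579 88.2
 cont [0.546  0.0779 0.1329] 0.1341 407 0.0564 -159.1
 ptr [0.4418 0.1948 0.029 ] 350 0.1843 148.3 [185.56857143 295.25142857]
ptip scene [0.46010055 0.18643554 0.03      ]
ptip top [0.46837867 0.17704492 0.03      ]
```

```bash
cat >> h.py <<'E'
from scipy.spatial.transform import Rotation as Ro
def rows(targets):
    from plant import telemetry
    o=telemetry.get_obs()
    R0=Ro.from_euler('xyz',o['orientation'],degrees=True);p0=np.array(o['tool_pos'])
    print(o['clock'],p0.round(4),o['orientation'].round(2),o['force'].round(2))
    for x,y,z,yaw in targets:
        d=R0.inv().apply(np.array([x,y,z])-p0)
        r=(R0.inv()*Ro.from_euler('xyz',[180,0,yaw],degrees=True)).as_rotvec(degrees=True)
        print(d.round(4),r.round(1))
E
python3 - <<'E'
from h import *
rows([(.557,-.034,.22,-124)])
E
```

```text
0.9 [ 0.2179 -0.6388  0.2266] [ 180.     -0.   -161.16] [-0.12  0.22 -0.07]
[-0.5162  0.4629  0.0066] [  0.   -0.  -37.2]
```

>>> jog_arm --targets "-0.02 0.018 0 0 0 -2 -1; -0.06 0.055 0 0 0 -4 -1; -0.10 0.09 0 0 0 -7 -1; -0.145 0.13 0 0 0 -10 -1; -0.185 0.166 0 0 0 -13 -1; -0.227 0.204 0 0 0 -16 -1; -0.268 0.24 0 0 0 -19 -1; -0.31 0.278 0 0 0 -22 -1"

```text
clock: 1.9
tool_pos: [0.4223, -0.274, 0.227]
orientation: [-180.0, 0.0, -139.1]
force: [1.4, 0.0, 1.1]
opening: 0.0129
```

```bash
python3 - <<'E'
from h import *
rows([(.557,-.034,.18,-124)])
E
```

```text
1.9 [ 0.4223 -0.274   0.227 ] [-1.7995e+02  3.0000e-02 -1.3906e+02] [1.43 0.01 1.13]
[-0.259   0.0931  0.047 ] [ -0.1   0.  -15.1]
```

>>> jog_arm --targets "-0.04 0.015 0 0 0 -2 -1; -0.085 0.03 0 0 0 -5 -1; -0.13 0.047 0 0 0 -8 -1; -0.175 0.063 0.01 0 0 -11 -1; -0.21 0.077 0.02 0 0 -13 -1; -0.24 0.088 0.03 0 0 -15 -1; -0.259 0.093 0.047 0 0 -15 -1; -0.259 0.093 0.047 0 0 -15 -1"

```text
clock: 2.9
tool_pos: [0.5565, -0.0336, 0.178]
orientation: [179.9, -0.1, -124.1]
force: [-0.6, 0.3, -0.2]
opening: 0.001
```

```bash
python3 - <<'E'
from h import *
from plant import snapshot
import cv2
rows([(.557,-.034,.075,-124)])
for n in ("scene","wrist"):
    p=snapshot(n);cv2.imwrite(f'pics/{n}1.png',p['img'][:,:,::-1])
E
```

```text
2.9 [ 0.5565 -0.0336  0.178 ] [ 1.7992e+02 -1.1000e-01 -1.2405e+02] [-0.64  0.34 -0.16]
[-1.00e-04 -7.00e-04  1.03e-01] [ 0.1 -0.1 -0.1]
```

View pics/scene1.png

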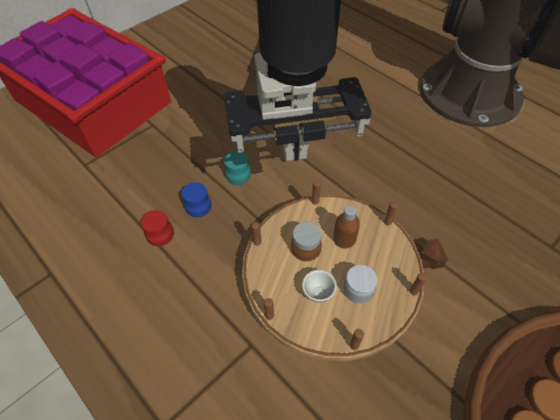

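View pics/wrist1.png

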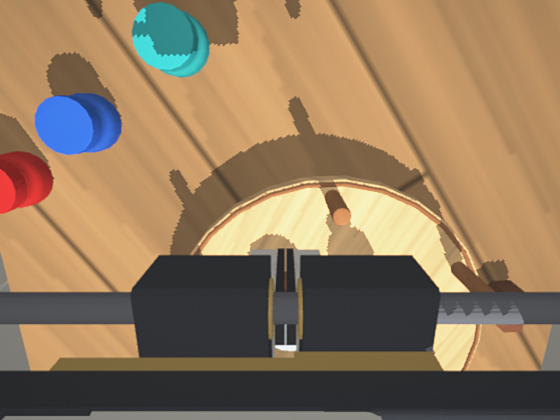

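>>> jog_arm --targets "0 0 0.015 0 0 0 -1; 0 0 0.03 0 0 0 -1; 0 0 0.05 0 0 0 -1; 0 0 0.07 0 0 0 -1; 0 0 0.085 0 0 0 -1; 0 0 0.097 0 0 0 -1; 0 0 0.103 0 0 0 -1; 0 0 0.103 0 0 0 -1"

```text
clock: 4.0
tool_pos: [0.5567, -0.0347, 0.0764]
orientation: [-180.0, -0.1, -124.1]
force: [0.3, 0.4, 0.5]
opening: 0.0004
```

```bash
cat >> h.py <<'E'
C=np.array([.5988,.0998])
def tgt(th,off,z=.074,r=.134):
    t=np.radians(th);er=np.array([np.cos(t),np.sin(t)]);et=np.array([-np.sin(t),np.cos(t)])
    q=C+r*er+off*et
    return (q[0],q[1],z,th)
E
python3 - <<'E'
from h import *
from plant import snapshot
import cv2
rows([tgt(-124,.040),tgt(-124,.028)]+[tgt(-124-i,.028) for i in (2,4,6,8,10,12)])
for n in ("scene","wrist"):
    p=snapshot(n);cv2.imwrite(f'pics/{n}2.png',p['img'][:,:,::-1])
E
```

```text
4.0 [ 0.5567 -0.0347  0.0764] [-1.7999e+02 -6.0000e-02 -1.2410e+02] [0.25 0.36 0.47]
[-0.0011  0.0003  0.0024] [-0.  -0.1 -0.1]
[-0.0011  0.0123  0.0024] [-0.  -0.1 -0.1]
[-0.0002  0.017   0.0024] [-0.  -0.1  1.9]
[0.0006 0.0217 0.0024] [-0.  -0.1  3.9]
[0.0011 0.0264 0.0024] [-0.  -0.1  5.9]
[0.0015 0.0312 0.0024] [-0.  -0.1  7.9]
[0.0018 0.036  0.0024] [-0.  -0.1  9.9]
[0.0019 0.0408 0.0024] [-0.  -0.1 11.9]
```

View pics/scene2.png

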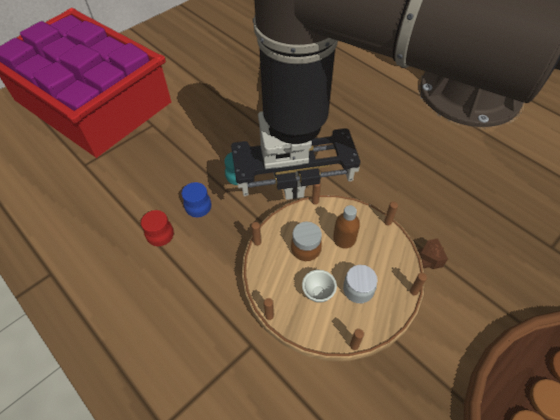

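View pics/wrist2.png

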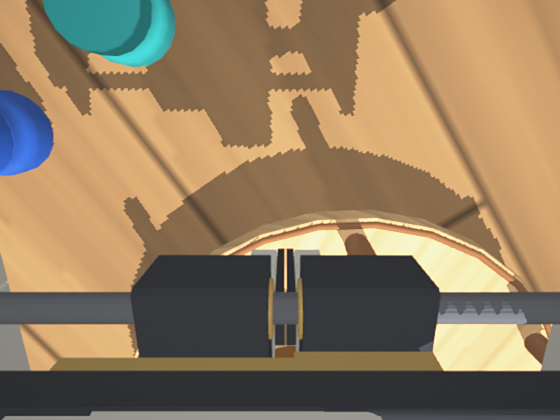

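>>> jog_arm --targets "-0.001 0.004 0.002 0 0 0 -1; -0.001 0.009 0.002 0 0 0 -1; 0 0.013 0.002 0 0 1 -1; 0 0.017 0.002 0 0 2 -1; 0.0005 0.022 0.002 0 0 4 -1; 0.001 0.026 0.002 0 0 6 -1; 0.0015 0.031 0.002 0 0 8 -1; 0.002 0.036 0.002 0 0 10 -1"

```text
clock: 5.1
tool_pos: [0.5261, -0.016, 0.0753]
orientation: [-179.9, 0.0, -134.2]
force: [0.9, -0.2, 0.6]
opening: 0.0003
```

```bash
cat >> h.py <<'E'
def state(tag,names=('scene','top')):
    from plant import snapshot
    import cv2
    for n in names:
        p=snapshot(n);cv2.imwrite(f'pics/{n}{tag}.png',p['img'][:,:,::-1])
        w=cloud(p);Cc=np.array([.5997,.1015]) if n=='scene' else np.array([.5986,.0985])
        d=np.hypot(w[...,0]-Cc[0],w[...,1]-Cc[1])
        for nm,m in (('post',(w[...,2]>.09)&(w[...,2]<.105)&(d>.122)&(d<.146)),('cont',(w[...,2]>.07)&(w[...,2]<.14)&(d<.09))):
            k,l,st,ce=cv2.connectedComponentsWithStats(m.astype(np.uint8))
            for i in range(1,k):
                if st[i,4]<25: continue
                ww=w[l==i];zt=np.nanpercentile(ww[:,2],95);q=ww[ww[:,2]>zt-.006].mean(0);r=q[:2]-Cc
                a=np.degrees(np.arctan2(r[1],r[0]))
                print(n,nm,q.round(3),'zt',zt.round(3),st[i,4],'r',np.hypot(*r).round(4),'ang',a.round(1),(a%60).round(1) if nm=='post' else '')
E
python3 - <<'E'
from h import *
state(3)
rows([])
E
```

```text
scene post [ 0.525 -0.004  0.101] zt 0.104 144 r 0.1295 ang -125.4 54.6
scene post [0.468 0.129 0.102] zt 0.104 81 r 0.135 ang 168.3 48.3
scene post [ 0.639 -0.026  0.102] zt 0.104 77 r 0.1338 ang -73.0 47.0
scene post [0.557 0.228 0.102] zt 0.104 97 r 0.1331 ang 108.5 48.5
scene post [0.728 0.073 0.102] zt 0.104 88 r 0.1319 ang -12.7 47.3
scene post [0.688 0.199 0.102] zt 0.104 102 r 0.1317 ang 48.0 48.0
scene cont [0.543 0.088 0.135] zt 0.136 718 r 0.0584 ang -166.2 
scene cont [0.598 0.047 0.098] zt 0.099 801 r 0.0548 ang -91.7 
scene cont [0.649 0.107 0.077] zt 0.079 370 r 0.0496 ang 6.7 
scene cont [0.608 0.156 0.09 ] zt 0.092 890 r 0.0555 ang 81.7 
top post [0.729 0.07  0.1  ] zt 0.102 52 r 0.1336 ang -12.5 47.5
top post [0.689 0.197 0.1  ] zt 0.101 55 r 0.1339 ang 47.4 47.4
top post [ 0.639 -0.029  0.1  ] zt 0.102 47 r 0.1334 ang -72.6 47.4
top post [0.559 0.226 0.1  ] zt 0.102 56 r 0.1332 ang 107.3 47.3
top cont [0.654 0.109 0.075] zt 0.077 222 r 0.056 ang 10.4 
top cont [0.609 0.155 0.087] zt 0.089 576 r 0.0572 ang 79.3 
top cont [0.602 0.047 0.095] zt 0.097 390 r 0.0514 ang -85.9 
5.2 [ 0.5258 -0.0159  0.0752] [-1.7994e+02  1.0000e-02 -1.3413e+02] [-0.4   0.2  -0.32]
```

View pics/scene3.png

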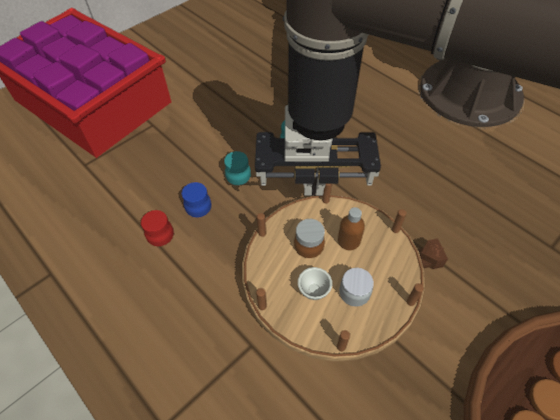

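```bash
python3 - <<'E'
from h import *
rows([tgt(-132.6-i,.0247) for i in (1,2.5,4.5,7,9.5,12,14.5,17)])
E
```

```text
5.2 [ 0.5258 -0.0159  0.0752] [-1.7994e+02  1.0000e-02 -1.3413e+02] [-0.4   0.2  -0.32]
[-0.0001  0.0022  0.0012] [-0.1  0.  -0.5]
[0.0005 0.0057 0.0012] [-0.1  0.   1. ]
[0.0012 0.0104 0.0012] [-0.1  0.   3. ]
[0.0019 0.0163 0.0012] [-0.1  0.   5.5]
[0.0022 0.0223 0.0012] [-0.1  0.   8. ]
[0.0024 0.0282 0.0012] [-0.1  0.  10.5]
[0.0022 0.0341 0.0012] [-0.1  0.  13. ]
[0.0018 0.0401 0.0012] [-0.1  0.  15.5]
```

>>> jog_arm --targets "0 0.002 0.001 0 0 0 -1; 0.0005 0.0055 0.001 0 0 1 -1; 0.001 0.010 0.001 0 0 3 -1; 0.002 0.016 0.001 0 0 5.5 -1; 0.002 0.022 0.001 0 0 8 -1; 0.0025 0.028 0.001 0 0 10.5 -1; 0.002 0.034 0.001 0 0 13 -1; 0.002 0.040 0.001 0 0 15.5 -1"

```text
clock: 6.2
tool_pos: [0.4956, 0.0107, 0.0743]
orientation: [-179.9, 0.0, -149.7]
force: [1.3, 0.3, 0.4]
opening: 0.0005
```

```bash
python3 - <<'E'
from h import *
state(4)
rows([tgt(-149-i,.0247) for i in (1,2.5,4.5,7,9.5,12,14.5,16.5)])
E
```

```text
scene post [0.497 0.023 0.101] zt 0.104 151 r 0.1293 ang -142.8 37.2
scene post [ 0.599 -0.033  0.102] zt 0.104 70 r 0.1346 ang -90.2 29.8
scene post [0.482 0.167 0.102] zt 0.104 85 r 0.1346 ang 151.1 31.1
scene post [0.714 0.035 0.102] zt 0.104 90 r 0.1324 ang -30.2 29.8
scene post [0.597 0.234 0.102] zt 0.104 101 r 0.1326 ang 91.2 31.2
scene post [0.713 0.168 0.102] zt 0.104 100 r 0.1319 ang 30.4 30.4
scene cont [0.542 0.105 0.135] zt 0.136 738 r 0.0581 ang 176.9 
scene cont [0.582 0.049 0.098] zt 0.099 795 r 0.0552 ang -108.8 
scene cont [0.649 0.091 0.077] zt 0.079 367 r 0.0502 ang -11.8 
scene cont [0.624 0.151 0.09 ] zt 0.091 899 r 0.055 ang 64.0 
top post [0.714 0.032 0.1  ] zt 0.102 54 r 0.1336 ang -29.9 30.1
top post [0.714 0.166 0.1  ] zt 0.101 55 r 0.1336 ang 30.1 30.1
top post [ 0.599 -0.035  0.1  ] zt 0.102 49 r 0.1332 ang -89.9 30.1
top post [0.599 0.232 0.1  ] zt 0.102 58 r 0.1338 ang 89.9 29.9
top post [0.485 0.167 0.1  ] zt 0.101 29 r 0.132 ang 149.0 29.0
top cont [0.654 0.092 0.075] zt 0.077 219 r 0.0553 ang -6.5 
top cont [0.625 0.149 0.087] zt 0.089 578 r 0.0574 ang 62.2 
top cont [0.582 0.047 0.095] zt 0.097 524 r 0.0537 ang -107.6 
top cont [0.542 0.103 0.133] zt 0.134 409 r 0.0563 ang 175.3 
6.3 [0.4952 0.0108 0.0742] [-1.7996e+02  2.0000e-02 -1.4967e+02] [-0.45 -0.44  0.29]
[-0.0002  0.0006  0.0002] [-0.   0.   0.3]
[0.0004 0.0041 0.0002] [-0.   0.   1.8]
[0.001  0.0088 0.0002] [-0.   0.   3.8]
[0.0016 0.0147 0.0002] [-0.   0.   6.3]
[0.0019 0.0207 0.0002] [-0.   0.   8.8]
[0.0019 0.0266 0.0002] [-0.   0.  11.3]
[0.0017 0.0326 0.0002] [-0.   0.  13.8]
[0.0013 0.0373 0.0001] [-0.   0.  15.8]
```

>>> jog_arm --targets "0 0.002 0 0 0 1 -1; 0.0005 0.006 0 0 0 3 -1; 0.001 0.011 0 0 0 5 -1; 0.0015 0.017 0 0 0 7 -1; 0.002 0.023 0 0 0 9.5 -1; 0.002 0.029 0 0 0 12 -1; 0.002 0.035 0 0 0 14.5 -1; 0.0015 0.040 0 0 0 16.5 -1"

```text
clock: 7.3
tool_pos: [0.4738, 0.0447, 0.0741]
orientation: [-180.0, 0.0, -166.2]
force: [0.1, -0.5, 0.5]
opening: 0.0004
```

```bash
python3 - <<'E'
from h import *
state(5)
rows([tgt(-167-i,.0247) for i in (1,2.5,4.5,6.5,8.5,9.5,10.5,11)])
E
```

```text
scene post [0.476 0.059 0.102] zt 0.104 162 r 0.1306 ang -160.8 19.2
scene post [ 0.56  -0.028  0.102] zt 0.104 74 r 0.135 ang -107.1 12.9
scene post [0.69  0.004 0.102] zt 0.104 85 r 0.1328 ang -47.3 12.7
scene post [0.506 0.197 0.102] zt 0.104 89 r 0.134 ang 134.3 14.3
scene post [0.728 0.132 0.102] zt 0.104 99 r 0.1318 ang 13.2 13.2
scene post [0.636 0.228 0.102] zt 0.104 102 r 0.1322 ang 73.9 13.9
scene cont [0.568 0.056 0.098] zt 0.099 794 r 0.0555 ang -125.1 
scene cont [0.546 0.121 0.135] zt 0.136 741 r 0.0576 ang 159.9 
scene cont [0.645 0.076 0.077] zt 0.079 352 r 0.052 ang -30.0 
scene cont [0.637 0.141 0.09 ] zt 0.091 899 r 0.0548 ang 46.3 
top post [0.729 0.129 0.099] zt 0.102 55 r 0.1339 ang 13.2 13.2
top post [0.69  0.001 0.1  ] zt 0.102 54 r 0.1334 ang -46.7 13.3
top post [0.638 0.226 0.1  ] zt 0.102 55 r 0.1337 ang 73.1 13.1
top post [ 0.56  -0.029  0.1  ] zt 0.102 49 r 0.1335 ang -106.8 13.2
top post [0.507 0.196 0.1  ] zt 0.102 55 r 0.1334 ang 133.1 13.1
top cont [0.649 0.076 0.075] zt 0.077 217 r 0.0551 ang -24.0 
top cont [0.639 0.139 0.087] zt 0.089 571 r 0.0573 ang 45.5 
top cont [0.568 0.054 0.095] zt 0.097 524 r 0.0538 ang -124.5 
top cont [0.546 0.119 0.133] zt 0.134 420 r 0.0565 ang 158.3 
7.4 [0.4736 0.0448 0.0741] [-1.7997e+02  2.0000e-02 -1.6618e+02] [0.17 0.83 0.91]
[0.     0.0031 0.0001] [-0.   0.   1.8]
[0.0005 0.0066 0.0001] [-0.   0.   3.3]
[0.001  0.0114 0.0001] [-0.   0.   5.3]
[0.0014 0.0161 0.0001] [-0.   0.   7.3]
[0.0015 0.0209 0.0001] [-0.   0.   9.3]
[0.0016 0.0232 0.0001] [-0.   0.  10.3]
[0.0016 0.0256 0.0001] [-0.   0.  11.3]
[0.0015 0.0268 0.0001] [-0.   0.  11.8]
```

>>> jog_arm --targets "0 0.002 0 0 0 1.5 -1; 0.0005 0.006 0 0 0 3 -1; 0.001 0.011 0 0 0 5 -1; 0.0015 0.016 0 0 0 7 -1; 0.0015 0.020 0 0 0 9 -1; 0.0015 0.023 0 0 0 10 -1; 0.0015 0.025 0 0 0 11 -1; 0.0015 0.0255 0 0 0 11.5 -1"

```text
clock: 8.4
tool_pos: [0.466, 0.0692, 0.074]
orientation: [-180.0, 0.0, -177.7]
force: [-0.9, -0.3, 0.5]
opening: 0.0002
```

```bash
python3 - <<'E'
from h import *
state(6)
rows([])
E
```

```text
scene post [ 0.537 -0.018  0.102] zt 0.104 72 r 0.1349 ang -117.9 2.1
scene post [0.469 0.083 0.102] zt 0.104 179 r 0.1317 ang -172.1 7.9
scene post [ 0.67  -0.012  0.102] zt 0.104 82 r 0.1333 ang -58.2 1.8
scene post [0.526 0.213 0.102] zt 0.104 86 r 0.1337 ang 123.3 3.3
scene post [0.731 0.107 0.102] zt 0.104 97 r 0.1319 ang 2.3 2.3
scene post [0.66  0.219 0.102] zt 0.104 104 r 0.1319 ang 63.0 3.0
scene cont [0.56  0.063 0.098] zt 0.099 784 r 0.0556 ang -135.9 
scene cont [0.55  0.131 0.135] zt 0.136 754 r 0.0573 ang 149.6 
scene cont [0.639 0.067 0.077] zt 0.079 348 r 0.0525 ang -41.6 
scene cont [0.644 0.133 0.09 ] zt 0.091 899 r 0.0546 ang 35.1 
top post [0.732 0.105 0.1  ] zt 0.102 52 r 0.1337 ang 2.7 2.7
top post [ 0.671 -0.014  0.1  ] zt 0.102 49 r 0.1332 ang -57.3 2.7
top post [0.66  0.217 0.099] zt 0.102 57 r 0.1338 ang 62.6 2.6
top post [ 0.537 -0.02   0.1  ] zt 0.102 44 r 0.1332 ang -117.3 2.7
top post [0.527 0.211 0.099] zt 0.101 56 r 0.1336 ang 122.5 2.5
top cont [0.646 0.131 0.087] zt 0.089 572 r 0.0574 ang 35.0 
top cont [0.644 0.068 0.075] zt 0.077 224 r 0.0545 ang -33.4 
top cont [0.561 0.061 0.095] zt 0.097 530 r 0.0537 ang -135.2 
top cont [0.551 0.129 0.133] zt 0.134 425 r 0.0568 ang 147.8 
8.5 [0.4661 0.0692 0.0741] [-1.7998e+02  3.0000e-02 -1.7768e+02] [ 0.16 -0.39  0.17]
```

>>> jog_arm --targets "0 -0.004 0 0 0 0 -1; 0 -0.012 0 0 0 0 -1; 0 -0.02 0 0 0 0 -1; 0 -0.022 -0.01 0 0 0 -1; 0 -0.022 -0.04 0 0 0 -1; 0 -0.022 -0.08 0 0 0 -1; 0 -0.022 -0.12 0 0 0 -1; 0 -0.022 -0.15 0 0 0 -1"

```text
clock: 9.5
tool_pos: [0.4673, 0.0472, 0.2268]
orientation: [180.0, 0.2, -177.7]
force: [-0.3, 0.8, -1.0]
opening: 0.0007
```

>>> jog_arm --targets "0.01 -0.03 0 0 0 0 -1; 0.02 -0.07 0 0 0 0 -1; 0.02 -0.11 0 0 0 0 -1; 0.02 -0.15 0 0 0 0 -1; 0.02 -0.18 0 0 0 0 -1; 0.02 -0.2 0 0 0 0 -1; 0.02 -0.2 0 0 0 0 -1; 0.02 -0.2 0 0 0 0 -1"

```text
clock: 10.5
tool_pos: [0.4552, -0.1533, 0.227]
orientation: [180.0, 0.2, -177.7]
force: [-0.4, -0.6, 0.6]
opening: 0.0003
```

```bash
python3 - <<'E'
from h import *
state(7)
rows([])
from plant import snapshot
for n,Cc in (('scene',[.5997,.1015]),('top',[.5986,.0985])):
    p=snapshot(n);w=cloud(p);d=np.hypot(w[...,0]-Cc[0],w[...,1]-Cc[1])
    m=(w[...,2]>.022)&(w[...,2]<.036)&(d>.158)&(d<.21)&(w[...,0]<.5)
    q=np.nanmean(w[m],0)[:2]-Cc;print(n,'ptr',m.sum(),np.degrees(np.arctan2(q[1],q[0])))
E
```

```text
scene post [ 0.536 -0.018  0.102] zt 0.104 72 r 0.1352 ang -118.0 2.0
scene post [0.464 0.095 0.102] zt 0.104 76 r 0.1356 ang -177.1 2.9
scene post [ 0.67  -0.012  0.102] zt 0.104 80 r 0.1333 ang -58.3 1.7
scene post [0.526 0.213 0.102] zt 0.104 92 r 0.1335 ang 123.3 3.3
scene post [0.732 0.107 0.102] zt 0.104 99 r 0.132 ang 2.3 2.3
scene post [0.66  0.219 0.102] zt 0.104 100 r 0.1319 ang 63.0 3.0
scene cont [0.56  0.063 0.098] zt 0.099 777 r 0.0556 ang -135.9 
scene cont [0.55  0.131 0.135] zt 0.136 755 r 0.0574 ang 149.4 
scene cont [0.639 0.067 0.077] zt 0.079 348 r 0.0525 ang -41.6 
scene cont [0.644 0.133 0.09 ] zt 0.091 899 r 0.0546 ang 35.1 
top post [0.732 0.105 0.1  ] zt 0.102 51 r 0.1338 ang 2.7 2.7
top post [ 0.671 -0.014  0.1  ] zt 0.103 48 r 0.1332 ang -57.3 2.7
top post [0.66  0.217 0.1  ] zt 0.102 57 r 0.1337 ang 62.5 2.5
top post [ 0.537 -0.02   0.1  ] zt 0.102 44 r 0.1332 ang -117.3 2.7
top post [0.527 0.211 0.1  ] zt 0.101 58 r 0.1335 ang 122.5 2.5
top post [0.465 0.093 0.1  ] zt 0.102 52 r 0.1332 ang -177.5 2.5
top cont [0.646 0.131 0.087] zt 0.089 572 r 0.0573 ang 35.0 
top cont [0.644 0.068 0.075] zt 0.077 225 r 0.0547 ang -34.1 
top cont [0.56  0.061 0.095] zt 0.097 532 r 0.0537 ang -135.2 
top cont [0.551 0.129 0.133] zt 0.134 421 r 0.0567 ang 147.9 
10.6 [ 0.4553 -0.1529  0.2269] [ 179.97    0.19 -177.66] [-0.15  0.44 -0.9 ]
scene ptr 442 148.50959492870663
top ptr 347 148.42001535969226
```

View pics/top7.png

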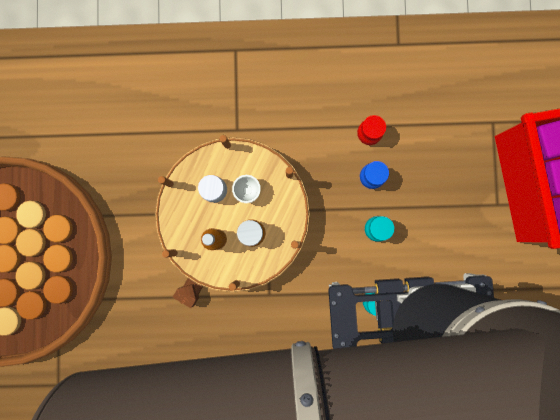

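The top view shows the bottle cap at (208,239), in line between the disc centre at about (233,213) and the pointer at (187,294). All the containers are upright, and the hand is well clear.

```bash
python3 -c "
from plant import job
print(job.close_job())"
```

```text
the job is handed in; nothing more can be done
None
```

The carousel is turned and the job is handed in at about 10.7 s of the 51 s allowed. No verdict was reported.

- **Push:** I turned the disc about 53.5° clockwise by pushing one post with the backs of the closed fingertips, in four short pushes of at most about 0.3 rad/s. I didn't grip any post. Then I backed the hand off, raised it and moved it about 20 cm to the side.
- **Alignment:** The bottle measured 149.4° in the scene camera and 147.9° in the top camera, against 148.4–148.5° for the pointer. That puts it within about 1 mm of the front line, where 12 mm is allowed, about 57 mm from the axis.
- **Rest:** The disc stood at the same angle before and after the hand left, so it is at rest. All four containers kept their heights and stayed about 52–58 mm from the axis.
- **Force:** The tool force read at most 1.5 N at the end of each push. I saw no sign of contact with a container.
- **Disagreements:** The two cameras differ by about 3 mm in position, so I compared angles within each camera. For the bowl they disagreed by about 7° in angle. I put this down to the scene camera's slanted view of its rim, and the bowl still looked upright and in place.

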